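Stop the leather splitter rocking

ROBOT

A 7-joint arm with a two-finger parallel gripper is mounted at the origin on the work surface. World frame = base frame: x ahead of the robot, y to its left, z up, the work surface at z = 0. Lengths are in m, angles in degrees, forces in N, time in s.
With the tool pointing down it reaches from about 0.425 to 0.875 m from the base axis. Payload 8.4 kg.
Tool frame: the origin (TCP) lies between the finger pads; the fingertips stand 25 mm ahead of it and the grasp point (between the pads) lies 6 mm ahead of it; z points along the fingers, x is the direction in which the jaws open and shut, and the axes are right-handed (so a half turn about z gives the same grasp; the last joint's range is limited). The gripper opens to 87 mm and grips with 3 to 60 N. Pads are 19 mm wide; open, the fingers measure 117 mm over their backs; the gripper's body (75 mm by 190 mm) begins 51 mm behind the grasp point.
Start: joints at [-68.996, 19.091, 2.286, 83.961, -0.768, 76.965, -3.352], TCP at [0.292, 0.581, 0.248] pointing down, gripper open.
Joint ranges: [-147.57, 147.57], [-21.85, 119.76], [-74.77, 79.35], [14.55, 137.4], [-85.83, 265.84], [4.83, 119.75], [-152.11, 152.11]. Speed limits (degrees/s): [127.2, 127.2, 159.86, 159.86, 180, 180, 180].

INTERFACE

Orientations are given as a 3x3 rotation matrix whose columns are the frame's x, y, z axes.
In Python, from bench import state, cams, finish_job gives the robot as it stands.
- The arm moves only by the tool apply_moves, never from a script. Its argument "increments" is a list that holds one entry, the list of rows, each a list of 7 numbers: the shift along the tool's x, y, z in mm, then the turn, a rotation vector about the tool's x, y, z in degrees, then the opening, from 0 (shut) to 1 (fully open). A call has 1 to 20 rows; each row is the pose to reach, as a shift and turn from the pose commanded when the call began, along the tool's axes at that moment; what a row does not reach only later rows make up. A row lasts 1/12 s, in which the tool goes at most 41.7 mm and 7.16 degrees, less where a joint would pass 70% of its speed; a pose out of reach is approached as far as the arm can. A call with a gripper value outside its range is refused whole. The fingers move at their own pace and stop on an object; the grip force is fixed at half the most. Time passes only in rows, so rows that repeat a pose let the fingers close. It gives the time, the measured TCP pose, the force and the opening at its end, in the units of the state.
- state(): the state, without advancing time (a new reading comes with each control period).
- cams.get_image(name): name is "side" or "top"; returns a dict with "color" (480x640x3 uint8, red, green, blue), "mtx" (3x3 intrinsics, pixels), "T" (4x4, takes a point from camera to world coordinates). Camera axes: x right, y up, looking along -z (the intrinsics and any distortion apply to the point x, -y, -z); pixel columns grow to the right and rows downward; lengths in m; the calibration is good to about 2 mm. A picture is of the moment at which its call begins. There is no depth.
- finish_job(): hands the job in, once; it reports no verdict.
The state is a dict: "time": time; "qpos": joint angles; "joint_vel": joint speeds; "joint_torque": joint torques, N m; "tool_pos": TCP position; "orientation": TCP orientation; "contact_force": force on the tool from outside, world axes, zero at the start; "torque": the same for the moment, N m; "opening": finger opening in m.
Only numpy, scipy, OpenCV 4.12 (cv2) and the standard library are available. Lean on these libraries where they do the work, as an engineer would, in place of code of your own. Each camera call takes 0.05 s, during which the arm holds its last target. There are 200 camera calls.

TASK

The leather splitter rocks because the shim under one of its four feet has worked loose. Press down on the feet with a fingertip to find the one that gives, push that foot's shim in until it is tight, and press the same foot again to check that it stands firm. Leave the tight shims alone, do not lift or shift the splitter, and leave the other things on the bench where they are.

Things in the scene. Friction and masses are not known exactly. Their poses are not given: they have to be found in the camera images.
- splitter: bench leather splitter, a low grey-green cast machine of about 3.4 kg, not bolted down: base 164 x 134 mm, a foot lug at each corner, roller and blade between two cheeks, nothing on it over 70 mm above the bench. Origin: centre of the four feet, at their undersides, 14 mm above the bench; x to its rear (away from the robot), y to its left, z up. Soft rubber feet inboard of the lugs.
- foot_front_left (a point): centre of the flat top of the splitter's front left foot lug, the spot to press. The lug is 34 mm along the splitter's x, reaches 20 mm outward of this point and 25 mm inward to the base, top 32 mm above the bench. Feet are 120 mm apart in x, 184 mm in y. Over a loose shim a foot sinks 3 to 5 mm under about 5 N and springs back; over a tight one it does not give.
- foot_front_right (a point): centre of the flat top of the splitter's front right foot lug, the spot to press. The lug is 34 mm along the splitter's x, reaches 20 mm outward of this point and 25 mm inward to the base, top 32 mm above the bench. Feet are 120 mm apart in x, 184 mm in y. Over a loose shim a foot sinks 3 to 5 mm under about 5 N and springs back; over a tight one it does not give.
- foot_rear_left (a point): centre of the flat top of the splitter's rear left foot lug, the spot to press. The lug is 34 mm along the splitter's x, reaches 20 mm outward of this point and 25 mm inward to the base, top 32 mm above the bench. Feet are 120 mm apart in x, 184 mm in y. Over a loose shim a foot sinks 3 to 5 mm under about 5 N and springs back; over a tight one it does not give.
- foot_rear_right (a point): centre of the flat top of the splitter's rear right foot lug, the spot to press. The lug is 34 mm along the splitter's x, reaches 20 mm outward of this point and 25 mm inward to the base, top 32 mm above the bench. Feet are 120 mm apart in x, 184 mm in y. Over a loose shim a foot sinks 3 to 5 mm under about 5 N and springs back; over a tight one it does not give.
- shim_a: black plastic taper shim lying under one foot lug, 30 mm wide, its top rising 1 in 5 from the thin nose under the lug to the thick heel that sticks out in front. Origin: middle of the heel's upright face, at bench level; x points heel to nose, the way it is pushed in (the splitter's x), z up. The heel is 17 to 23 mm high and starts 14 to 30 mm out from the lug's front face.
- shim_b: another such shim, origin and axes as shim_a. Which letter lies under which foot changes each time. The shims were cut to different lengths, so how far one sticks out does not tell which is loose.
- shim_c: another such shim, origin and axes as shim_a. Of the four, three are tight and do not move. The loose one, which may be any of them, slides in with about 4 N for 18 to 24 mm, then stops dead: tight under its foot, some 6 mm still sticking out.
- shim_d: another such shim, origin and axes as shim_a. A shim lies in line with its foot: the heel is 31 to 47 mm in front (splitter's -x) of that foot's centre.
- rivet_cup: bystander: open steel cup, 68 mm across, 45 mm high, origin under its centre
- spanner: bystander: steel spanner, 140 mm long, lying to the left of the splitter along its own x, origin under its middle
- awl: bystander: awl with wooden handle, 150 mm long, lying to the right of the splitter along its own x
- beeswax: bystander: block of beeswax, 55 x 38 x 22 mm, origin under its centre
Not all that is in view belongs to the job. Leave any turquoise or white look-alike of the part that bears shim_c alone.

How it is judged:
By the outcome, as a careful person would: the job done as asked, in the order asked, and still so for the second after the job is handed in, with the robot touching nothing.
It also fails if it takes over 61 s, if anything falls off the work surface, if the arm or the gripper's body presses on something with over 40 N, if the wrist force passes 120 N, or if a joint passes its speed limit or range.

## Working session

There is one attempt and no reset: what is moved stays moved. The work goes in short steps, Python scripts to look and compute and a tool call to move; the robot and the scene stay as the last step left them, time stands still between calls to the robot, and variables do not carry over. Pictures are saved under pics/ and viewed, on a budget of 10 in all, crops included, one or two more only if the job needs it, and the job is handed in when it is done.

Besides the shell and the picture viewer there is one more tool, called after "Request:" as name(argument=value, ...) on one line, values as JSON. apply_moves: Moves the arm, as the interface text tells. Its arguments: {"type":"object","properties":{"increments":{"type":"array"}},"required":["increments"]}

```bash
ls; mkdir -p pics; python3 - <<'E'
from bench import state,cams
import cv2,numpy as np
print({k:np.round(v,3).tolist() for k,v in state().items()})
for n in("top","side"):
    d=cams.get_image(n); cv2.imwrite(f"pics/{n}0.png",d["color"][:,:,::-1]); np.savez(f"{n}0.npz",**d)
    print(n,d.keys(),d["mtx"].tolist(),np.round(d["T"],4).tolist(),[ (k,d[k]) for k in d if k not in("color","mtx","T")])
E
```

```text
pics
{'time': 0.0, 'qpos': [-68.993, 19.132, 2.286, 84.013, -0.768, 76.964, -3.35], 'joint_vel': [0.001, -0.088, 0.047, 0.03, 0.024, -0.01, -0.042], 'joint_torque': [0.0, -65.637, 1.336, -40.38, -0.06, 0.045, 0.0], 'tool_pos': [0.292, 0.58, 0.247], 'orientation': [[0.449, 0.893, -0.001], [0.893, -0.449, -0.002], [-0.002, 0.0, -1.0]], 'contact_force': [0.062, 0.449, 0.484], 'torque': [0.06, -0.0, 0.023], 'opening': 0.087}
top dict_keys(['color', 'mtx', 'T']) [[622.4296769124832, 0.0, 319.1079682343299], [0.0, 622.4296769124832, 238.40680018943166], [0.0, 0.0, 1.0]] [[0.0003, 0.994, -0.109, 0.4077], [-1.0, 0.0007, 0.0033, 0.0424], [0.0034, 0.109, 0.994, 1.1544], [0.0, 0.0, 0.0, 1.0]] []
side dict_keys(['color', 'mtx', 'T']) [[479.76749384599697, 0.0, 318.5534451246399], [0.0, 479.76749384599697, 239.53357314019], [0.0, 0.0, 1.0]] [[-0.9795, 0.1416, -0.1431, 0.4289], [-0.2011, -0.6583, 0.7254, 0.6312], [0.0085, 0.7393, 0.6733, 0.6236], [0.0, 0.0, 0.0, 1.0]] []
```

View pics/top0.png

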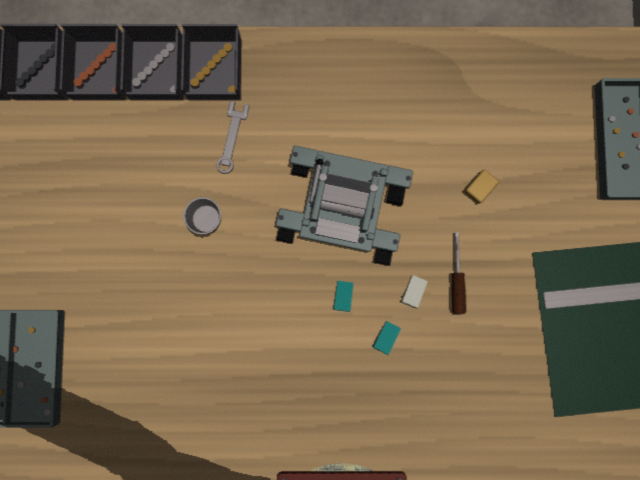

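View pics/side0.png

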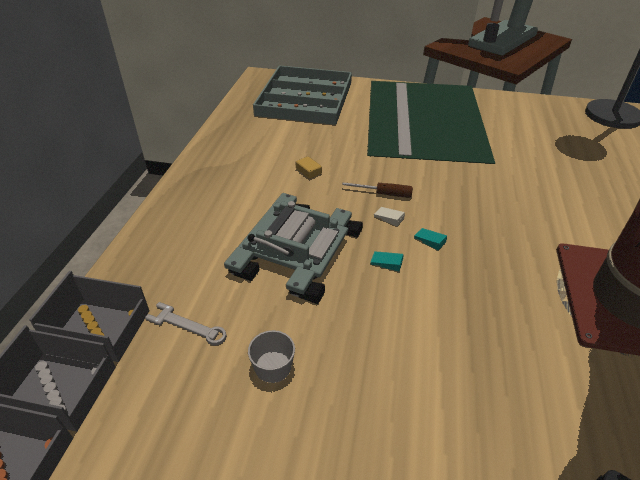

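The top view shows the splitter centred near (345,200), turned about -12°. Black shims stick out below its lugs at (287,235), (383,257), (300,170) and (397,195). The loose turquoise blocks at (344,296) and (387,338) and the white one at (415,291) are look-alikes, so I leave those alone. I'll enlarge the splitter to pick out its corners.

```bash
python3 - <<'E'
import cv2
im=cv2.imread("pics/top0.png")[138:278,262:427]
cv2.imwrite("pics/crop.png",cv2.resize(im,None,fx=4.8,fy=4.2857*1.12/1.12,interpolation=cv2.INTER_CUBIC) if 0 else cv2.resize(im,None,fx=4.25,fy=4.25,interpolation=cv2.INTER_CUBIC))
E
```

```text
(no output)
```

View pics/crop.png

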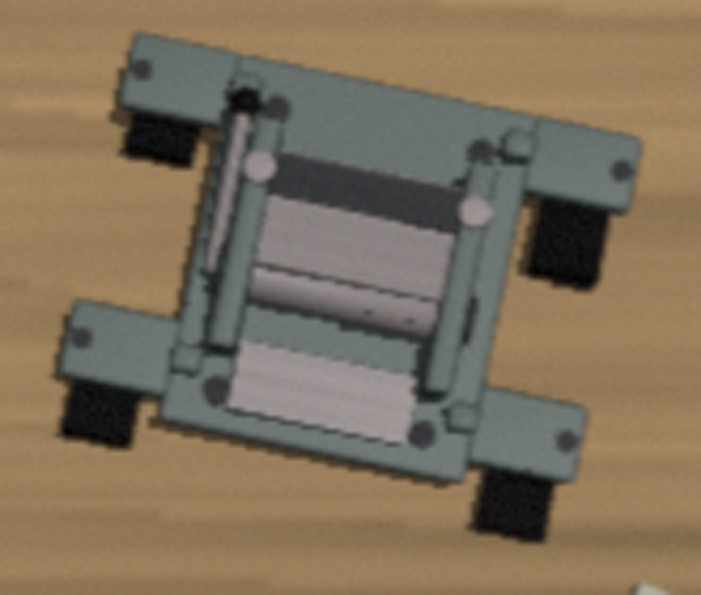

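```bash
cat > h.py <<'E'
import numpy as np,cv2
from scipy.optimize import least_squares
d=np.load("top0.npz");M,T=d["mtx"],d["T"]
def ray(u,v,z):
    r=T[:3,:3]@np.array([(u-M[0,2])/M[0,0],-(v-M[1,2])/M[1,1],-1]);o=T[:3,3]
    return o+r*(z-o[2])/r[2]
def crop(p,z): return ray(262+(p[0]+.5)/4.25-.5,138+(p[1]+.5)/4.25-.5,z)
E
cat > fit.py <<'E'
from h import *
C={(77,112):(136,34),(43,112):(120,108),(77,-112):(641,138),(43,-112):(627,213),(-43,112):(78,300),(-77,112):(60,375),(-43,-112):(587,408),(-77,-112):(573,482)}
m=np.array(list(C))/1e3;w=np.array([crop(p,.032)[:2] for p in C.values()])
R=lambda a:np.array([[np.cos(a),-np.sin(a)],[np.sin(a),np.cos(a)]])
s=least_squares(lambda q:(m@R(q[2]).T+q[:2]-w).ravel(),[.55,0,-.2])
x,y,a=s.x;print(x,y,np.degrees(a),np.round(s.fun*1e3,1))
for n,f in dict(FL=(60,92),FR=(60*-1,-92),RL=(60,92),RR=(60,-92)).items():
    f=(-60 if n[0]=='F' else 60, f[1]);print(n,np.round(R(a)@np.array(f)/1e3+[x,y],4))
H=dict(FL=((60,436),(133,447)),FR=((474,528),(545,541)),RL=((124,153),(193,165)),RR=((525,275),(598,289)))
for n,(p,q) in H.items():
    c=(crop(p,.02)+crop(q,.02))[:2]/2;print("heel",n,np.round(c,4),"local",np.round(R(a).T@(c-[x,y])*1e3,1))
E
python3 fit.py
```

```text
0.6051203628975722 -0.007757778544785168 -11.906145810666187 [ 0.8  0.2  0.3  0.4  0.3 -0.5 -0.1 -0.1  0.1  0.6 -0.7  0.2  0.4 -0.7
 -1.1 -0.1]
FL [0.5654 0.0946]
FR [ 0.5274 -0.0854]
RL [0.6828 0.0699]
RR [ 0.6448 -0.1102]
heel FL [0.5263 0.1024] local [-99.9  91.5]
heel FR [ 0.4862 -0.0753] local [-102.4  -90.6]
heel RL [0.6502 0.0761] local [26.8 91.4]
heel RR [ 0.596 -0.099] local [  9.9 -91.2]
```

```bash
cat > go.py <<'E'
# usage: go.py lx ly z  (splitter-local mm, TCP z in mm) -> shift in tool axes, mm
import sys,numpy as np
from bench import state
s=state();a=np.radians(-11.906);lx,ly,z=map(float,sys.argv[1:4])
R=np.array([[np.cos(a),-np.sin(a)],[np.sin(a),np.cos(a)]])
t=np.r_[R@[lx,ly]+[605.1,-7.8],z]
O=np.array(s["orientation"]);p=np.array(s["tool_pos"])*1e3
print("shift",np.round(O.T@(t-p),1),"local",np.round(R.T@(p[:2]-[605.1,-7.8]),1),"z",round(p[2],1),"F",np.round(s["contact_force"],1),"xang",round(np.degrees(np.arctan2(O[1,0],O[0,0])),2),O[:,2].round(4))
E
python3 go.py -60 88 130
```

```text
shift [-314.8  463.6  117.3] local [-427.9  510.9] z 246.8 F [ 0.1 -0.4  0.4] xang 63.31 [-5.0e-04 -1.3e-03 -1.0e+00]
```

Request:
apply_moves(increments=[[[-315, 463.6, 117, 0, 0, -14.8, 0], [-315, 463.6, 117, 0, 0, -14.8, 0], [-315, 463.6, 117, 0, 0, -14.8, 0], [-315, 463.6, 117, 0, 0, -14.8, 0], [-315, 463.6, 117, 0, 0, -14.8, 0], [-315, 463.6, 117, 0, 0, -14.8, 0], [-315, 463.6, 117, 0, 0, -14.8, 0], [-315, 463.6, 117, 0, 0, -14.8, 0], [-315, 463.6, 117, 0, 0, -14.8, 0], [-315, 463.6, 117, 0, 0, -14.8, 0], [-315, 463.6, 117, 0, 0, -14.8, 0], [-315, 463.6, 117, 0, 0, -14.8, 0], [-315, 463.6, 117, 0, 0, -14.8, 0], [-315, 463.6, 117, 0, 0, -14.8, 0], [-315, 463.6, 117, 0, 0, -14.8, 0], [-315, 463.6, 117, 0, 0, -14.8, 0], [-315, 463.6, 117, 0, 0, -14.8, 0], [-315, 463.6, 117, 0, 0, -14.8, 0]]])

```text
time: 1.6
tool_pos: [0.5642, 0.0926, 0.1306]
orientation: [[0.204, 0.979, -0.0], [0.979, -0.204, 0.001], [0.001, -0.0, -1.0]]
contact_force: [0.6, -0.1, 0.5]
opening: 0.0005
```

```bash
python3 go.py -60 88 59
```

```text
shift [-1.8  0.7 71.6] local [-60.7  89.8] z 130.6 F [ 0.6 -0.1  0.5] xang 78.23 [-2.e-04  6.e-04 -1.e+00]
```

Request:
apply_moves(increments=[[[-0.5, 0.5, 30, 0, 0, 0, 0], [-0.5, 0.5, 55, 0, 0, 0, 0], [-0.5, 0.5, 65, 0, 0, 0, 0], [-0.5, 0.5, 68, 0, 0, 0, 0], [-0.5, 0.5, 69, 0, 0, 0, 0], [-0.5, 0.5, 70, 0, 0, 0, 0], [-0.5, 0.5, 70, 0, 0, 0, 0], [-0.5, 0.5, 70, 0, 0, 0, 0]]])

```text
time: 2.27
tool_pos: [0.5658, 0.0907, 0.0617]
orientation: [[0.206, 0.979, 0.002], [0.979, -0.206, 0.001], [0.001, 0.002, -1.0]]
contact_force: [-0.7, 0.1, 1.1]
opening: 0.0007
```

```bash
python3 go.py -60 88 57
```

```text
shift [-0.3 -1.2  4.7] local [-58.8  88.3] z 61.7 F [-0.7  0.1  1.1] xang 78.12 [ 1.7e-03  6.0e-04 -1.0e+00]
```

Request:
apply_moves(increments=[[[0, -1, 2, 0, 0, 0, 0], [0, -1, 3, 0, 0, 0, 0], [0, -1, 4, 0, 0, 0, 0], [0, -1, 5, 0, 0, 0, 0], [0, -1, 5.5, 0, 0, 0, 0], [0, -1, 6, 0, 0, 0, 0], [0, -1, 6, 0, 0, 0, 0], [0, -1, 6, 0, 0, 0, 0]]])

```text
time: 2.93
tool_pos: [0.5642, 0.0907, 0.0566]
orientation: [[0.206, 0.978, 0.0], [0.978, -0.206, 0.001], [0.001, -0.0, -1.0]]
contact_force: [-10.1, -2.6, 23.3]
opening: 0.0006
```

FL is firm: 23 N with no sinking, contact at TCP z = 57 mm. Next is FR, pressed more gently.

Request:
apply_moves(increments=[[[0, 0, -3, 0, 0, 0, 0], [0, 0, -30, 0, 0, 0, 0], [0, 0, -60, 0, 0, 0, 0], [-40, 0, -60, 0, 0, 0, 0], [-80, 0, -60, 0, 0, 0, 0], [-120, 0, -60, 0, 0, 0, 0], [-160, 0, -60, 0, 0, 0, 0], [-176, 0, -60, 0, 0, 0, 0], [-176, 0, -60, 0, 0, 0, 0], [-176, 0, -30, 0, 0, 0, 0], [-176, 0, -12, 0, 0, 0, 0], [-176, 0, -6, 0, 0, 0, 0], [-176, 0, -5, 0, 0, 0, 0], [-176, 0, -5, 0, 0, 0, 0], [-176, 0, -5, 0, 0, 0, 0]]])

```text
time: 4.18
tool_pos: [0.5286, -0.0813, 0.0606]
orientation: [[0.206, 0.979, 0.001], [0.979, -0.206, -0.0], [0.0, 0.001, -1.0]]
contact_force: [0.7, -0.1, 0.4]
opening: 0.0004
```

```bash
python3 go.py -60 -88 57
```

```text
shift [-0.3 -0.4  3.6] local [-59.6 -87.7] z 60.6 F [ 0.7 -0.1  0.4] xang 78.14 [ 0.0014 -0.     -1.    ]
```

Request:
apply_moves(increments=[[[0, 0, 2, 0, 0, 0, 0], [0, 0, 3, 0, 0, 0, 0], [0, 0, 3.5, 0, 0, 0, 0], [0, 0, 4, 0, 0, 0, 0], [0, 0, 4.3, 0, 0, 0, 0], [0, 0, 4.3, 0, 0, 0, 0], [0, 0, 4.3, 0, 0, 0, 0]]])

```text
time: 4.77
tool_pos: [0.528, -0.0815, 0.0555]
orientation: [[0.206, 0.979, 0.0], [0.979, -0.206, 0.0], [0.0, 0.0, -1.0]]
contact_force: [0.2, -0.2, 1.8]
opening: 0.0003
```

Request:
apply_moves(increments=[[[0, 0, 0.5, 0, 0, 0, 0], [0, 0, 1, 0, 0, 0, 0], [0, 0, 1.3, 0, 0, 0, 0], [0, 0, 1.3, 0, 0, 0, 0]]])

```text
time: 5.1
tool_pos: [0.5278, -0.0816, 0.054]
orientation: [[0.206, 0.979, 0.0], [0.979, -0.206, -0.0], [-0.0, 0.0, -1.0]]
contact_force: [-2.0, 1.6, 3.7]
opening: 0.0007
```

Request:
apply_moves(increments=[[[0, 0, 0.5, 0, 0, 0, 0], [0, 0, 1, 0, 0, 0, 0], [0, 0, 1.3, 0, 0, 0, 0], [0, 0, 1.3, 0, 0, 0, 0], [0, 0, 1.3, 0, 0, 0, 0]]])

```text
time: 5.52
tool_pos: [0.5278, -0.0816, 0.0534]
orientation: [[0.206, 0.979, -0.0], [0.979, -0.206, 0.0], [0.0, -0.0, -1.0]]
contact_force: [-4.6, -0.4, 13.7]
opening: 0.0004
```

FR gives: it sank about 3.5 mm under about 4 N, then bottomed out. Its shim is the black one whose heel is at (383,263) in the top view. Next I lift, move back and lower in front of that heel.

Request:
apply_moves(increments=[[[0, 0, -3, 0, 0, 0, 0], [0, 0, -15, 0, 0, 0, 0], [0, 0, -40, 0, 0, 0, 0], [-3, -30, -40, 0, 0, 0, 0], [-3, -62, -40, 0, 0, 0, 0], [-3, -62, -40, 0, 0, 0, 0], [-3, -62, -40, 0, 0, 0, 0], [-3, -62, -15, 0, 0, 0, 0], [-3, -62, 5, 0, 0, 0, 0], [-3, -62, 15, 0, 0, 0, 0], [-3, -62, 17, 0, 0, 0, 0], [-3, -62, 17, 0, 0, 0, 0], [-3, -62, 17, 0, 0, 0, 0]]])

```text
time: 6.6
tool_pos: [0.4672, -0.072, 0.0364]
orientation: [[0.206, 0.978, 0.001], [0.978, -0.206, -0.0], [-0.0, 0.001, -1.0]]
contact_force: [0.4, -0.1, 0.3]
opening: 0.0001
```

```bash
python3 go.py -112 -91 34; python3 - <<'E'
from bench import cams
import cv2
a=cams.get_image("top")["color"][138:318,252:437,::-1]
cv2.imwrite("pics/c2.png",cv2.resize(a,None,fx=3.3,fy=3.3,interpolation=cv2.INTER_CUBIC))
E
```

```text
shift [0.2 9.7 2.4] local [-121.7  -91.2] z 36.4 F [ 0.4 -0.1  0.3] xang 78.1 [ 6.e-04 -3.e-04 -1.e+00]
```

View pics/c2.png

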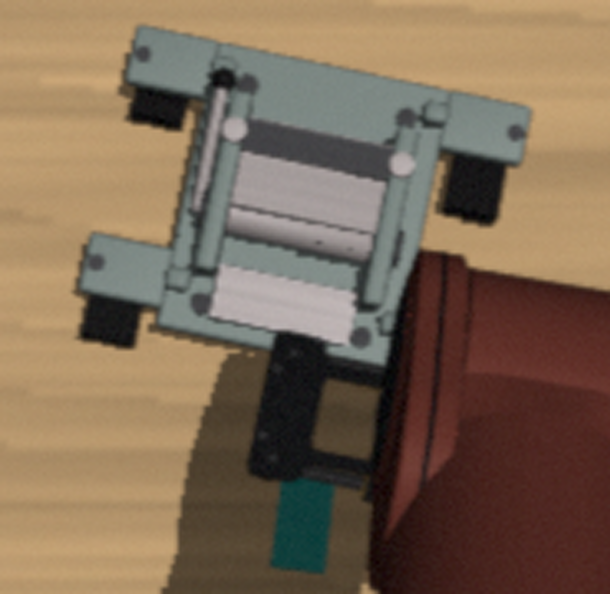

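The arm hides the FR corner, at about (400,330) in this crop. The splitter and the turquoise block at (300,525) have not moved. I'll advance slowly into the heel.

Request:
apply_moves(increments=[[[0, 3, 1, 0, 0, 0, 0], [0, 6, 1, 0, 0, 0, 0], [0, 8, 1, 0, 0, 0, 0], [0, 9.5, 1, 0, 0, 0, 0], [0, 11, 1, 0, 0, 0, 0], [0, 12.5, 1, 0, 0, 0, 0], [0, 14, 1, 0, 0, 0, 0], [0, 15.5, 1, 0, 0, 0, 0], [0, 17, 1, 0, 0, 0, 0], [0, 17, 1, 0, 0, 0, 0]]])

```text
time: 7.48
tool_pos: [0.4833, -0.0753, 0.0346]
orientation: [[0.206, 0.979, -0.0], [0.979, -0.206, -0.0], [-0.0, -0.0, -1.0]]
contact_force: [-2.9, 1.3, 0.4]
opening: 0.0
```

```bash
python3 go.py -92.5 -91 35
```

```text
shift [ 0.1 12.8 -0.4] local [-105.3  -91.1] z 34.6 F [-2.9  1.3  0.4] xang 78.11 [-1.e-04 -1.e-04 -1.e+00]
```

Contact at about 3 N and the shim is sliding. I'll keep pushing.

Request:
apply_moves(increments=[[[0, 1.5, 0, 0, 0, 0, 0], [0, 3, 0, 0, 0, 0, 0], [0, 4.5, 0, 0, 0, 0, 0], [0, 6, 0, 0, 0, 0, 0], [0, 7, 0, 0, 0, 0, 0], [0, 8, 0, 0, 0, 0, 0], [0, 9, 0, 0, 0, 0, 0], [0, 9, 0, 0, 0, 0, 0]]])

```text
time: 8.15
tool_pos: [0.4918, -0.0771, 0.0346]
orientation: [[0.206, 0.979, -0.001], [0.979, -0.206, 0.0], [-0.0, -0.001, -1.0]]
contact_force: [-4.4, 1.1, 2.4]
opening: 0.0002
```

```bash
python3 go.py -92.5 -91 35
```

```text
shift [ 0.2  4.1 -0.4] local [-96.6 -91.2] z 34.6 F [-4.4  1.1  2.4] xang 78.11 [-7.e-04  0.e+00 -1.e+00]
```

Request:
apply_moves(increments=[[[0, 1, 0, 0, 0, 0, 0], [0, 2, 0, 0, 0, 0, 0], [0, 3, 0, 0, 0, 0, 0], [0, 3, 0, 0, 0, 0, 0], [0, 3, 0, 0, 0, 0, 0]]])

```text
time: 8.57
tool_pos: [0.494, -0.0776, 0.0345]
orientation: [[0.206, 0.979, -0.002], [0.979, -0.206, 0.0], [-0.0, -0.002, -1.0]]
contact_force: [-7.3, 2.5, 5.2]
opening: 0.0004
```

```bash
python3 go.py -92.5 -91 35
```

```text
shift [ 0.2  1.8 -0.5] local [-94.3 -91.2] z 34.5 F [-7.3  2.5  5.2] xang 78.11 [-2.e-03  4.e-04 -1.e+00]
```

Request:
apply_moves(increments=[[[0, 0.5, 0, 0, 0, 0, 0], [0, 1, 0, 0, 0, 0, 0], [0, 1, 0, 0, 0, 0, 0], [0, 1, 0, 0, 0, 0, 0]]])

```text
time: 8.9
tool_pos: [0.4945, -0.0777, 0.0344]
orientation: [[0.206, 0.979, -0.003], [0.979, -0.206, 0.001], [0.0, -0.003, -1.0]]
contact_force: [-10.0, 2.7, 7.8]
opening: 0.0003
```

```bash
python3 go.py -92.5 -91 35
```

```text
shift [ 0.2  1.3 -0.6] local [-93.8 -91.2] z 34.4 F [-10.    2.7   7.8] xang 78.11 [-2.8e-03  6.0e-04 -1.0e+00]
```

Request:
apply_moves(increments=[[[0, 0.5, 0, 0, 0, 0, 0], [0, 1, 0, 0, 0, 0, 0], [0, 1, 0, 0, 0, 0, 0], [0, 1, 0, 0, 0, 0, 0]]])

```text
time: 9.23
tool_pos: [0.4951, -0.0778, 0.0343]
orientation: [[0.206, 0.979, -0.004], [0.979, -0.206, 0.001], [0.0, -0.004, -1.0]]
contact_force: [-10.7, 2.3, 9.3]
opening: 0.0001
```

```bash
python3 go.py -92.5 -91 35
```

```text
shift [ 0.2  0.7 -0.7] local [-93.2 -91.2] z 34.3 F [-10.7   2.3   9.3] xang 78.11 [-3.7e-03  8.0e-04 -1.0e+00]
```

Request:
apply_moves(increments=[[[0, 0.5, 0, 0, 0, 0, 0], [0, 1, 0, 0, 0, 0, 0], [0, 1, 0, 0, 0, 0, 0], [0, 1, 0, 0, 0, 0, 0]]])

```text
time: 9.57
tool_pos: [0.4953, -0.0778, 0.0342]
orientation: [[0.206, 0.979, -0.005], [0.979, -0.206, 0.001], [0.0, -0.006, -1.0]]
contact_force: [-14.9, 3.4, 12.7]
opening: 0.0002
```

```bash
python3 go.py -92.5 -91 35
```

```text
shift [ 0.2  0.5 -0.8] local [-93.  -91.2] z 34.2 F [-14.9   3.4  12.7] xang 78.11 [-0.0054  0.0012 -1.    ]
```

It has stopped dead: 15 N for only 0.2 mm more, after about 19 mm of travel. I'll back off, rise clear and look.

Request:
apply_moves(increments=[[[0, -5, 0, 0, 0, 0, 0], [0, -20, 0, 0, 0, 0, 0], [0, -30, 0, 0, 0, 0, 0], [0, -30, -30, 0, 0, 0, 0], [0, -30, -70, 0, 0, 0, 0], [0, -30, -100, 0, 0, 0, 0], [-40, -30, -100, 0, 0, 0, 0], [-80, -30, -100, 0, 0, 0, 0], [-120, -30, -100, 0, 0, 0, 0], [-160, -30, -100, 0, 0, 0, 0], [-160, -30, -100, 0, 0, 0, 0], [-160, -30, -100, 0, 0, 0, 0]]])

```text
time: 10.57
tool_pos: [0.435, -0.2313, 0.135]
orientation: [[0.211, 0.978, 0.002], [0.978, -0.211, -0.001], [-0.001, 0.002, -1.0]]
contact_force: [-0.3, 0.4, 0.8]
opening: 0.0006
```

```bash
python3 - <<'E'
from bench import cams
import cv2
a=cams.get_image("top")["color"][138:278,262:427,::-1]
cv2.imwrite("pics/c3.png",cv2.resize(a,None,fx=4.25,fy=4.25,interpolation=cv2.INTER_CUBIC))
E
python3 go.py -60 -88 110
```

```text
shift [163.9  59.9  24.9] local [-120.2 -251.8] z 134.8 F [1.1 0.4 0.9] xang 77.99 [ 1.1e-03 -4.0e-04 -1.0e+00]
```

View pics/c3.png

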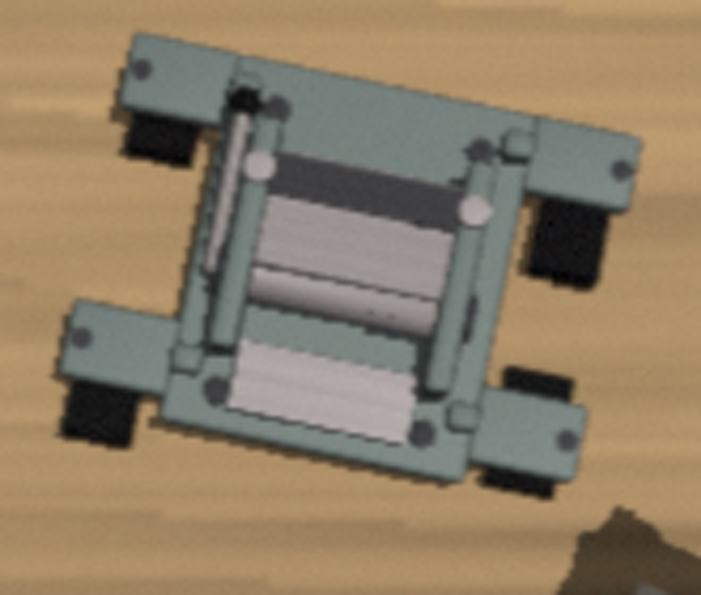

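The splitter's corners are where they were. The FR shim now shows only a short strip at (517,482) in the crop, about 6 mm, and its nose shows behind the lug at (538,382). Now I press FR again.

Request:
apply_moves(increments=[[[40, 15, 0, 0, 0, 0, 0], [80, 30, 0, 0, 0, 0, 0], [120, 45, 0, 0, 0, 0, 0], [160, 60, 10, 0, 0, 0, 0], [164, 60, 25, 0, 0, 0, 0], [164, 60, 25, 0, 0, 0, 0], [164, 60, 45, 0, 0, 0, 0], [164, 60, 62, 0, 0, 0, 0], [164, 60, 70, 0, 0, 0, 0], [164, 60, 73, 0, 0, 0, 0], [164, 60, 73.5, 0, 0, 0, 0], [164, 60, 73.5, 0, 0, 0, 0], [164, 60, 73.5, 0, 0, 0, 0]]])

```text
time: 11.7
tool_pos: [0.5286, -0.0806, 0.0622]
orientation: [[0.206, 0.979, 0.002], [0.979, -0.206, 0.0], [0.0, 0.001, -1.0]]
contact_force: [0.5, 0.5, 0.1]
opening: 0.0005
```

```bash
python3 go.py -60 -88 57
```

```text
shift [-0.9 -0.2  5.2] local [-59.8 -87.1] z 62.2 F [0.5 0.5 0.1] xang 78.11 [ 1.5e-03  1.0e-04 -1.0e+00]
```

Request:
apply_moves(increments=[[[-0.5, 0, 2, 0, 0, 0, 0], [-0.5, 0, 3.5, 0, 0, 0, 0], [-0.5, 0, 4.2, 0, 0, 0, 0], [-0.5, 0, 4.7, 0, 0, 0, 0], [-0.5, 0, 5, 0, 0, 0, 0], [-0.5, 0, 5, 0, 0, 0, 0], [-0.5, 0, 5, 0, 0, 0, 0]]])

```text
time: 12.28
tool_pos: [0.5281, -0.0812, 0.057]
orientation: [[0.206, 0.979, 0.0], [0.979, -0.206, 0.0], [0.0, 0.0, -1.0]]
contact_force: [-4.7, 0.6, 11.4]
opening: 0.0003
```

Firm: 11 N at z = 57.0 mm, the untouched height. I'll press a touch more to be sure.

Request:
apply_moves(increments=[[[0, 0, 0.3, 0, 0, 0, 0], [0, 0, 0.3, 0, 0, 0, 0], [0, 0, 0.3, 0, 0, 0, 0], [0, 0, 0.3, 0, 0, 0, 0]]])

```text
time: 12.62
tool_pos: [0.5281, -0.0812, 0.0569]
orientation: [[0.206, 0.979, 0.0], [0.979, -0.206, 0.0], [0.001, 0.0, -1.0]]
contact_force: [-4.8, 0.7, 13.0]
opening: 0.0006
```

Request:
apply_moves(increments=[[[0, 0, -3, 0, 0, 0, 0], [0, 0, -20, 0, 0, 0, 0], [0, 0, -55, 0, 0, 0, 0], [0, 0, -90, 0, 0, 0, 0], [-40, -20, -100, 0, 0, 0, 0], [-80, -40, -100, 0, 0, 0, 0], [-120, -50, -100, 0, 0, 0, 0], [-160, -60, -100, 0, 0, 0, 0], [-160, -60, -100, 0, 0, 0, 0], [-160, -60, -100, 0, 0, 0, 0], [-160, -60, -100, 0, 0, 0, 0], [-160, -60, -100, 0, 0, 0, 0]]])

```text
time: 13.62
tool_pos: [0.4369, -0.2241, 0.1558]
orientation: [[0.204, 0.979, -0.0], [0.979, -0.204, 0.0], [0.0, -0.0, -1.0]]
contact_force: [0.5, 0.7, 0.2]
opening: 0.0004
```

```bash
python3 - <<'E'
from bench import cams,state
import cv2
a=cams.get_image("top")["color"][:,:,::-1]
cv2.imwrite("pics/end.png",a); print(state()["contact_force"],state()["time"])
E
```

```text
[ 0.07044814 -0.22180826  0.85039683] 13.6667
```

View pics/end.png

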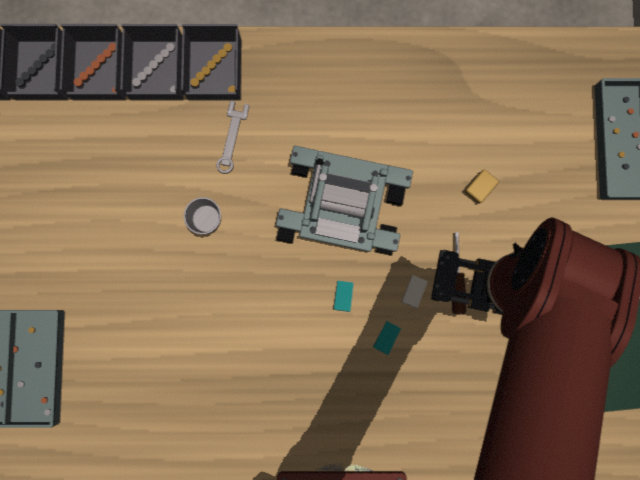

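The FR shim is in, and the splitter at (345,200), cup, spanner, beeswax and look-alikes are where they were. The arm is clear in the air, so I'm handing in.

```bash
python3 -c "
from bench import finish_job
print(finish_job())"
```

```text
the job is handed in; nothing more can be done
None
```

The front right foot had the loose shim. I pushed that shim in until it was tight, the foot now stands firm, and the job is handed in (about 14 s on the robot's clock).

- **Finding it:** The front left foot was firm: it took 23 N without sinking. The front right sank about 3.5 mm under about 4 N, then bottomed out. Having found the one that gives, I did not press the two rear feet.
- **Pushing the shim:** It slid in about 19 mm at roughly 3–5 N, then stopped dead at about 15 N, with about 6 mm still sticking out.
- **Checking:** Pressed again, the front right foot held 11–13 N at its unpressed height, with no give.

In the last top view, the splitter, the other three shims, cup, spanner, beeswax and the turquoise and white look-alikes had not moved. The awl was partly hidden behind the raised arm in that picture, but the tool never came down near it. No check failed or disagreed.

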